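Hang the lift-off door of the queen-cage cabinet

TASK

Take the glazed door out of the slotted rest, lower it onto the cabinet's hinge so that both of its knuckles go fully home over the two upright pins, feeling for the pins gently and without forcing, dropping or slamming the door, then swing it shut against the cabinet and let go. Leave the dummy board, the canister, the marking tube and the pot standing where they are.

Things in the scene. Friction and masses are not known exactly. Their poses are not given: they have to be found in the camera images.
- cabinet: Small plywood queen-cage cabinet, fixed, 150 deep (its x), 208 wide (y), 198 high. Origin: centre of its underside; x points to its back, z up. Its open front is the plane x = -75, looking to -x. On the front, at the -y edge, a steel hinge strip has two lugs (radius 8.5, tops at z = 45 and 145), each with an upright pin, diameter 8.4, 16.5 high, edge broken 0.5 mm, one exactly above the other.
- pin_nominal (a point): Middle of the hinge adjustment, at (-90.5, -84, 145) in the cabinet's frame, axes as the cabinet's. The strip is screwed through cross slots, so the foot of the upper pin stands anywhere from 9 mm to one side to 9 mm to the other side of here along y (x and z are exact); the lower pin is 100 below it. Where they stand is not measured: see or feel it. The strip does not shift.
- door: Loose glazed wooden door, 150 wide (its y), 170 high (z), 14 thick (x), about 0.3 kg, upright in the rest. Origin: centre of the underside. On the front face (x = -7): a knob (19 proud) near the +y edge at z = 85 and two steel straps (2.5 proud, z = 32 to 48 and 132 to 148, from the -y edge to y = -12) that carry the knuckles past the -y edge.
- door_top (a point): Middle of the door's top edge, at (0, 0, 170) in the door's frame; bare wood on both faces for 30 mm below it: a place to pinch. Hung and shut, the door's axes are parallel to the cabinet's, its back within 3 mm of the cabinet's front. It opens by turning anticlockwise seen from above (its yaw rises above the cabinet's), freely to beyond 90 degrees.
- upper_knuckle (a point): Centre of the lower mouth of the door's upper knuckle, an upright steel tube 20 high, bore 10.4, outside diameter 17, at (-7, -87, 130) in the door's frame; fully home it rests on the upper lug.
- lower_knuckle (a point): The same for the lower knuckle, at (-7, -87, 30) in the door's frame; fully home it rests on the lower lug.
- rest: Fixed wooden rest, 150 (its x) x 100 (its y), 30 high, with two grooves along its y at x = -38 and +38, 17 wide, floor at z = 10. The door stands in one, the dummy board in the other; their axes are parallel to the rest's. Origin: centre of its underside.
- dummy_board: Plain hive dummy board, 12 thick (x) x 140 wide (y) x 144 high with a 168 wide top bar, no hinges; bystander. Origin: centre of its underside.
- canister: Screw-top aluminium canister, diameter 72, 106 high; bystander. Origin: centre of its underside.
- marking_tube: Clear queen marking tube standing on end, diameter 40 at the foot, 120 high; bystander. Origin: centre of its underside.
- staple_pot: Cream ceramic pot of frame staples, diameter 76, 62 high; bystander. Origin: centre of its underside.
There are look-alikes about, which are no part of the job. Of the things like the door, leave any that is black; of the rest the larger one is meant.

How it is judged:
By the outcome, as a careful person would: the job done as asked, in the order asked, and still so for the second after the job is handed in, with the robot touching nothing.
It also fails if it takes over 72 s, if anything falls off the work surface, if the arm or the gripper's body presses on something with over 40 N, if the wrist force passes 120 N, or if a joint passes its speed limit or range.

ROBOT

A 6-joint arm with a two-finger parallel gripper is mounted at the origin on the work surface. World frame = base frame: x ahead of the robot, y to its left, z up, the work surface at z = 0. Lengths are in m, angles in degrees, forces in N, time in s.
With the tool pointing down it reaches from about 0.4 to 0.825 m from the base axis. Payload 7 kg.
Tool frame: the origin (TCP) lies midway between the tips of the shut fingers; the grasp point (between the pads) lies 19 mm behind it; z points along the fingers, y is the line along which they close (so a half turn about z gives the same grasp; the last joint's range is limited). The gripper opens to 88 mm and grips with 3 to 60 N. Pads are 19 mm wide; open, the fingers measure 130 mm over their backs; the gripper's body (78 mm by 193 mm) begins 47 mm behind the grasp point.
Start: joints at [81.595, 20.546, 0.682, 0, -70.136, -16.507], TCP at [0.284, 0.612, 0.227] pointing down, gripper open.
Joint ranges: [-176.03, 176.03], [-82.01, 121.73], [-58.28, 71.71], [-173.87, 95.51], [-174.79, -0.11], [-173.66, 173.66]. Speed limits (degrees/s): [136.94, 136.94, 172.46, 180, 180, 180].

INTERFACE

Orientations are given as [roll, pitch, yaw] about the fixed x, y, z axes, in that order (R = Rz(yaw) Ry(pitch) Rx(roll)).
In Python, from plant import ctrl, viewer, close_job gives the robot as it stands. The module is installed in compiled form; this text tells all that it offers.
- The arm moves only by the tool step_arm, never from a script. Its argument "moves" is a list that holds one entry, the list of rows, each a list of 5 numbers: the shift along the world's x, y, z in cm, then the turn about the world's z in rad, then the finger opening in cm, from 0 to 8.76. In form: [[[tx, ty, tz, twist, grip], ...]]. A call has 1 to 10 rows; each row shifts and turns the commanded pose from where the row before left it; what a row does not reach is not made up. A row lasts 1/10 s, in which the tool goes at most 50 mm and 8.59 degrees, less where a joint would pass 70% of its speed; a pose out of reach is approached as far as the arm can. A call with a gripper value outside its range is refused whole. The fingers move at their own pace and stop on an object; the grip force is fixed at half the most. Time passes only in rows, so rows that do not move let the fingers close. It gives the time, the measured TCP pose, the force, the opening and the grip force at its end, in the units of the state.
- ctrl.get_obs(): the state, without advancing time (a new reading comes with each control period).
- viewer.snapshot(name): name is "scene" or "top" or "wrist"; returns (picture, depth): 400x640x3 uint8, blue, green, red; 400x640 float32, m along the optical axis (not along the pixel's ray), 0 where there is no reading.
- viewer.camera_info(name): a dict with "camera_matrix" (3x3 intrinsics, pixels), "eye" and "orientation" of the camera in the world. Camera axes: x right, y down, z forward; pixel columns grow to the right and rows downward; lengths in m; the calibration is good to about 2 mm. A picture is of the moment at which its call begins: read the wrist's pose just before it. camera_info takes no time and is no camera call; for the wrist camera it gives the pose at the moment of the call.
- close_job(): hands the job in; it is judged then, once.
The state is a dict: "clock": time; "joint_pos": joint angles; "qvel": joint speeds; "tau": joint torques, N m; "tool_pos": TCP position; "orientation": TCP orientation; "force": force on the tool from outside, world axes, zero at the start; "moment": the same for the moment, N m; "opening": finger opening in m; "gripper_force": force on a finger pad.
Only numpy, scipy, OpenCV 4.12 (cv2) and the standard library are available. Lean on these libraries where they do the work, as an engineer would, in place of code of your own. Each camera call takes 0.05 s, during which the arm holds its last target. There are 200 camera calls.

## Working session

There is one attempt and no reset: what is moved stays moved. The work goes in short steps, Python scripts to look and compute and a tool call to move; the robot and the scene stay as the last step left them, time stands still between calls to the robot, and variables do not carry over. Pictures are saved under pics/ and viewed, at most 10 in all, crops included, and the job is handed in when it is done.

Besides the shell and the picture viewer there is one more tool, called after "Request:" by a JSON object that holds its "name" and its "arguments". step_arm: Moves the arm, as the interface text tells. Its arguments: {"type":"object","properties":{"moves":{"type":"array","items":{"type":"array","items":{"type":"array","items":{"type":"number"}}}}},"required":["moves"]}

```bash
mkdir -p pics; cat > h.py <<'E'
import numpy as np,cv2
from plant import ctrl,viewer,close_job
def snap(n):
    i=viewer.camera_info(n); p,d=viewer.snapshot(n)
    return p,d,i
def Rof(i):
    o=np.array(i["orientation"],float)
    if o.shape==(3,3): return o
    from scipy.spatial.transform import Rotation as R
    return R.from_euler('xyz',o,degrees=True).as_matrix()
def cloud(d,i):
    K=np.array(i["camera_matrix"]);v,u=np.mgrid[:d.shape[0],:d.shape[1]]
    c=np.stack([(u-K[0,2])/K[0,0]*d,(v-K[1,2])/K[1,1]*d,d],-1)
    return c@Rof(i).T+np.array(i["eye"])
def onz(i,u,v,z):
    K=np.array(i["camera_matrix"]);r=Rof(i)@np.array([(u-K[0,2])/K[0,0],(v-K[1,2])/K[1,1],1]);e=np.array(i["eye"])
    return e+r*(z-e[2])/r[2]
def proj(i,P):
    c=(np.asarray(P)-np.array(i["eye"]))@Rof(i);K=np.array(i["camera_matrix"])
    return c[...,0]/c[...,2]*K[0,0]+K[0,2],c[...,1]/c[...,2]*K[1,1]+K[1,2]
E
python3 - <<'E'
from h import *
print(ctrl.get_obs())
for n in("scene","top"):
    p,d,i=snap(n);print(n,i);cv2.imwrite(f"pics/{n}0.png",p);np.savez(f"{n}0.npz",p=p,d=d)
    print((d>0).mean())
E
```

```text
{'clock': 0.0, 'joint_pos': array([ 8.15961642e+01,  2.05903820e+01,  6.32374406e-01, -2.03643841e-02,
       -7.01359553e+01, -1.65075896e+01]), 'qvel': array([ 0.04742119,  0.02067233, -0.01852317,  0.0338859 ,  0.08512018,
        0.03745942]), 'tau': array([ 1.57960349e-03, -5.82718241e+01,  2.93050486e+01,  6.99740052e+00,
        6.74753683e-03, -1.63914242e-04]), 'tool_pos': array([0.28412847, 0.61173103, 0.22562318]), 'orientation': array([ 1.79904470e+02, -8.34676326e-03, -2.49183537e+01]), 'force': array([-0.7304413 ,  1.2892863 ,  0.62097779]), 'moment': array([-0.06449227,  0.01600781,  0.01071693]), 'gripper_force': 0.0, 'opening': 0.08723394629890942}
scene {'camera_matrix': array([[409.39461413,   0.        , 318.29438365],
       [  0.        , 409.39461413, 189.83162925],
       [  0.        ,   0.        ,   1.        ]]), 'eye': array([1.37238983, 0.02168166, 0.7631858 ]), 'orientation': array([-1.27970392e+02,  4.01820609e-02,  9.62988299e+01])}
0.9959765625
top {'camera_matrix': array([[371.51364692,   0.        , 321.70281579],
       [  0.        , 371.51364692, 194.93739032],
       [  0.        ,   0.        ,   1.        ]]), 'eye': array([ 0.44948325, -0.03046341,  0.94095217]), 'orientation': array([-172.30234505,   -1.67336474,  -91.42906734])}
0.99607421875
```

View pics/scene0.png

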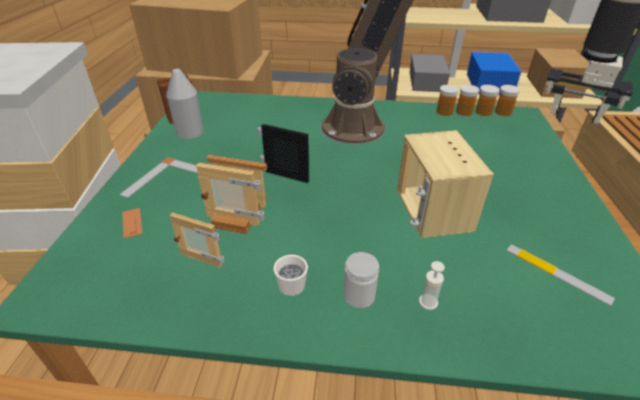

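View pics/top0.png

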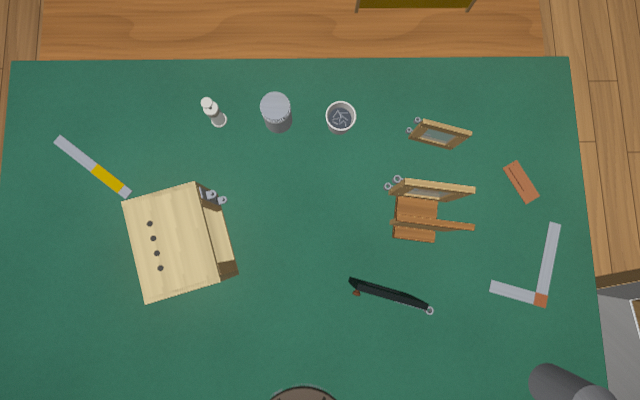

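Candidates for the door are: a black one at top (390,295) / scene (285,153), which is excluded; a small one at top (440,133) / scene (197,240); and a larger one in the rest at top (432,188) / scene (232,193). I choose the large one in the rest. Its front with the straps faces +x and its knuckles are at +y. The cabinet's front faces about -y and its pins are at top (210,193) and (221,199).

```bash
python3 - <<'E'
from h import *
S=np.load("scene0.npz");p=S["p"]
cv2.imwrite("pics/crop1.png",cv2.resize(p[140:280,160:280],None,fx=4,fy=4,interpolation=cv2.INTER_CUBIC))
T=np.load("top0.npz");i=viewer.camera_info("top");C=cloud(T["d"],i)
j=viewer.camera_info("scene");D=cloud(S["d"],j)
def fit(P,lab):
    xy=P[:,:2].astype(np.float32);(c,s,a)=cv2.minAreaRect(xy);print(lab,len(P),np.round(c,4),np.round(s,4),round(a,2),np.round(np.percentile(P[:,2],[2,50,98]),4));return c,s,a
# table check
print("table",np.median(C[320:350,150:250,2]),np.median(D[300:330,200:260,2]))
# door top edge region in top
R=C[170:205,380:480].reshape(-1,3);fit(R[(R[:,2]>.172)&(R[:,2]<.19)],"doortop")
print(np.round(np.percentile(R[:,2],[50,90,99]),4))
q=C[170:305,115:245].reshape(-1,3);fit(q[(q[:,2]>.19)&(q[:,2]<.206)],"cabtop")
q=D[120:250,390:500].reshape(-1,3);fit(q[(q[:,2]>.19)&(q[:,2]<.206)],"cabtop scene")
R=D[150:240,190:275].reshape(-1,3);fit(R[(R[:,2]>.172)&(R[:,2]<.19)],"doortop scene")
for n,(u,v,z) in dict(can=(276,103,.106),tube=(208,103,.12),pot=(341,116,.062),small=(440,125,.1)).items(): print(n,np.round(onz(i,u,v,z),3))
for uv in [(210,193),(221,199)]:
    print(uv,np.round(C[uv[1]-1:uv[1]+2,uv[0]-1:uv[0]+2].reshape(-1,3)[4],4),np.round(onz(i,*uv,.1615),4),np.round(onz(i,*uv,.0615),4))
E
```

```text
table -0.0006748510760571369 0.00013545452125934831
doortop 512 [ 0.5683 -0.303 ] [0.1501 0.0145] 81.46 [0.1734 0.1794 0.1822]
[0.0188 0.1788 0.1818]
cabtop 8255 [0.4657 0.246 ] [0.2082 0.151 ] 15.25 [0.1945 0.1973 0.1999]
cabtop scene 2888 [0.4649 0.2465] [0.2116 0.1531] 15.9 [0.1916 0.1979 0.2   ]
doortop scene 333 [ 0.5688 -0.3024] [0.1497 0.0185] 81.43 [0.1724 0.1793 0.1819]
can [0.781 0.044 0.106]
tube [0.777 0.198 0.12 ]
pot [ 0.763 -0.112  0.062]
small [ 0.724 -0.342  0.1  ]
(210, 193) [0.5632 0.1786 0.1621] [0.5633 0.1788 0.1615] [0.5779 0.2056 0.0615]
(221, 199) [0.5632 0.1799 0.0603] [0.5501 0.1557 0.1615] [0.563  0.1796 0.0615]
```

View pics/crop1.png

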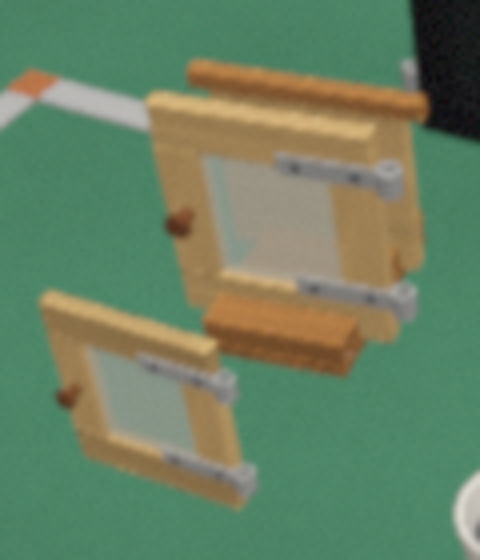

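The crop confirms the large glazed door in the rest: knob at left, straps and knuckles at right, and no other match. In world coordinates the door top is at (0.5685, -0.3027), yaw about 171.5. The cabinet is at (0.4655, 0.246), yaw about 105.3, and the pin is near (0.563, 0.179), offset about +7.5 mm, which is within the ±9 mm adjustment.

Request:
{"name": "step_arm", "arguments": {"moves": [[[1.5, -4.7, 1.5, -0.128, 5], [1.5, -4.7, 1.5, -0.128, 5], [1.5, -4.7, 1.5, -0.128, 5], [1.5, -4.7, 1.5, -0.128, 5], [1.5, -4.7, 1.5, -0.128, 5], [1.5, -4.7, 1.5, -0.128, 5], [1.5, -4.7, 1.5, -0.128, 5], [1.5, -4.7, 1.5, -0.128, 5], [1.5, -4.7, 1.5, -0.128, 5], [1.5, -4.7, 1.5, -0.128, 5]]]}}

```text
clock: 1.1
tool_pos: [0.4296, 0.1545, 0.3727]
orientation: [-180.0, 0.0, -98.5]
force: [1.2, -0.0, 0.6]
opening: 0.0504
gripper_force: 0.0
```

```bash
python3 - <<'E'
from h import *
o=ctrl.get_obs();print(o["clock"],o["tool_pos"],o["orientation"],o["joint_pos"])
p,d,i=snap("wrist");print(i);cv2.imwrite("pics/w1.png",p)
print([np.round(proj(i,np.array(P)),0) for P in ([.5632,.1788,.1615],[.563,.1796,.0615],o["tool_pos"])])
E
```

```text
1.1 [0.42959413 0.15445903 0.37265111] [-1.79996095e+02  2.28647938e-02 -9.85217274e+01] [ 4.46094193e+01 -4.47632822e+00 -1.03990355e+01 -1.06517957e-02
 -8.40566578e+01 -5.31300465e+01]
{'camera_matrix': array([[341.68201872,   0.        , 324.27921818],
       [  0.        , 341.68201872, 201.90545951],
       [  0.        ,   0.        ,   1.        ]]), 'eye': array([0.4206087 , 0.08762034, 0.53123499]), 'orientation': array([ 1.65325392e+02, -1.71516150e-02,  1.71471457e+02])}
[array([211., 214.]), array([234., 194.]), array([326., 252.])]
```

Request:
{"name": "step_arm", "arguments": {"moves": [[[2.8, 0.1, -2.2, 0, 8.7], [2.8, 0.1, -2.2, 0, 8.7], [2.8, 0.1, -2.2, 0, 8.7], [2.8, 0.1, -2.2, 0, 8.7], [2.8, 0.1, -2.2, 0, 8.7], [0, 0, 0, 0, 8.7], [0, 0, 0, 0, 8.7], [0, 0, 0, 0, 8.7]]]}}

```text
clock: 1.95
tool_pos: [0.5696, 0.1615, 0.2627]
orientation: [-180.0, 0.0, -98.2]
force: [-0.3, -0.1, 0.7]
opening: 0.087
gripper_force: 0.0
```

```bash
python3 - <<'E'
from h import *
o=ctrl.get_obs();print(o["clock"],o["tool_pos"],o["orientation"],o["force"])
p,d,i=snap("wrist");np.savez("w2.npz",p=p,d=d,R=Rof(i),e=i["eye"])
print([np.round(proj(i,np.array(P)),1) for P in ([.5632,.1788,.1615],[.563,.1796,.0615],o["tool_pos"])])
cv2.imwrite("pics/w2.png",p)
E
```

```text
1.95 [0.56959787 0.16149867 0.26268686] [-1.79964729e+02  1.95633093e-02 -9.82395394e+01] [-0.34737292 -0.06696215  0.67171379]
[array([336.6, 220.8]), array([333.7, 193.1]), array([326.2, 252.1])]
```

View pics/w2.png

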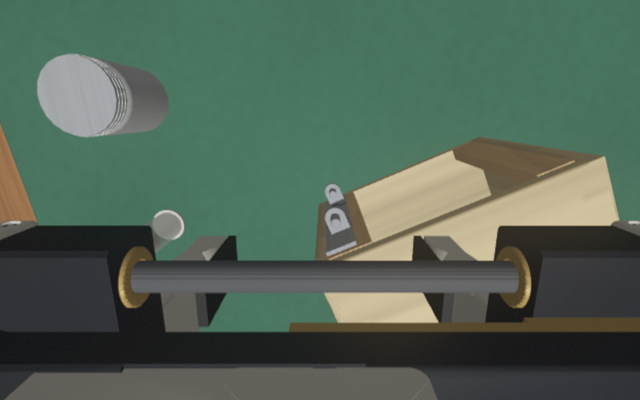

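The picture shows the upper pin and lug at about (336,221), the lower pin at about (334,193), and the canister and tube at left.

```bash
python3 - <<'E'
from h import *
W=np.load("w2.npz");p=W["p"];d=W["d"]
g=cv2.cvtColor(p,cv2.COLOR_BGR2GRAY)
cv2.imwrite("pics/w2c.png",cv2.resize(p[175:255,300:380],None,fx=7,fy=7,interpolation=cv2.INTER_CUBIC))
i=viewer.camera_info("wrist");C=cloud(d,i)
print(np.round(C[206:240:1,322:352:3,2]*1000).astype(int))
for z,b in((.1615,(200,240,315,360)),(.0615,(178,206,315,360))):
    Q=C[b[0]:b[1],b[2]:b[3]];m=abs(Q[...,2]-z)<.005
    ys,xs=np.nonzero(m);P=Q[m];print(len(P),P.mean(0),xs.mean()+b[2],ys.mean()+b[0])
E
```

```text
[[ 32  37  55  59 142 141  74  79  84  76]
 [ 35  43  59 143 145 143 140  82  87  81]
 [ 41  45 141 146 146 145 144  84  90  83]
 [ 45  50 143 146 144 146 147  89  92  86]
 [ 50  53 144 145 146 146 146 145  95  90]
 [ 52  58 146 146 145 147 145 146  99  94]
 [ 56  61 146 146 145 147 147 146 103  96]
 [ 60  66 146 146 148 145 147 146 107 101]
 [ 65 142 146 146 151 148 147 146 110 110]
 [ 68 144 146 148 153 153 147 146 112 116]
 [ 73 144 146 152 156 155 146 146 115 118]
 [ 77 147 146 154 158 158 145 146 144 122]
 [ 80 146 146 156 161 161 144 146 146 124]
 [ 83 147 146 158 162 163 157 147 145 127]
 [ 85  91 146 161 163 163 159 146 146 131]
 [ 90  93 146 163 162 162 163 147 146 132]
 [ 93  97 145 163 161 162 162 147 146 134]
 [ 96 101 146 161 162 163 163 146 146 139]
 [ 99 104 147 162 162 161 162 145 146 144]
 [102 106 146 161 161 163 145 146 145 146]
 [107 109 125 145 162 163 147 146 147 146]
 [109 113 125 147 162 163 146 145 147 147]
 [111 116 127 145 146 146 146 146 147 150]
 [115 118 131 146 145 147 146 147 149 152]
 [117 121 132 146 145 147 146 148 151 155]
 [120 124 136 146 145 145 148 151 154 157]
 [123 127 139 146 146 148 151 153 155 158]
 [126 129 141 144 147 150 153 155 159 162]
 [129 131 143 146 149 153 154 159 161 164]
 [131 135 146 148 152 155 157 160 163 165]
 [133 138 150 151 153 157 160 163 165 168]
 [136 140 150 154 157 159 161 164 166 170]
 [137 141 154 156 158 162 164 165 169 172]
 [141 144 155 158 161 163 166 169 172 174]]
215 [0.56051158 0.18664061 0.16125097] 341.15813953488373 229.03720930232558
95 [0.55801434 0.18501128 0.06190327] 338.9473684210526 197.0421052631579
```

View pics/w2c.png

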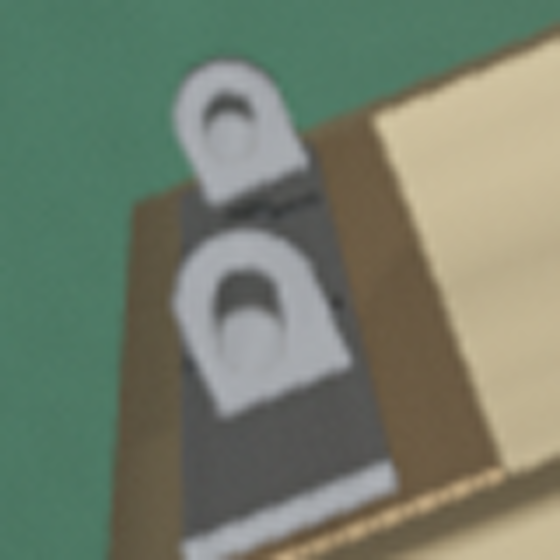

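The crop shows both pins in their lugs, with top discs at about (335.7,223.6) and (332.9,194.7).

```bash
cat >> h.py <<'E'
def disc(C,i,z,u,v,r,tol):
    """centre of the level patch at height z nearest pixel (u,v), cast on plane z"""
    m=(abs(C[...,2]-z)<tol).astype(np.uint8)
    k=np.zeros_like(m);cv2.circle(k,(int(round(u)),int(round(v))),r,1,-1);m&=k
    n,l,s,c=cv2.connectedComponentsWithStats(m,connectivity=4)
    b=1+np.argmax(s[1:,4]);pt=cv2.findContours((l==b).astype(np.uint8),0,1)[0][0]
    (cc,rr)=cv2.minEnclosingCircle(pt)
    e=cv2.fitEllipse(pt) if len(pt)>5 else None
    return s[b],c[b],cc,rr,onz(i,*c[b],z),onz(i,*cc,z)
E
python3 - <<'E'
from h import *
W=np.load("w2.npz");i=viewer.camera_info("wrist");C=cloud(W["d"],i)
for z,u,v in((.1615,335.7,223.6),(.0615,332.9,194.7)):
    for x in disc(C,i,z,u,v,9,.0035): print(np.round(x,4),end=' ')
    print()
cab=np.array([.4655,.2462])
for a in(105.3,):
    R=lambda a:np.array([[np.cos(a),-np.sin(a)],[np.sin(a),np.cos(a)]])
    Rc=R(np.radians(a));print("nominal",cab+Rc@[-.0905,-.084])
T=np.load("top0.npz");i=viewer.camera_info("top");C=cloud(T["d"],i)
for z,u,v in((.1615,210,193),(.0615,221,199)):
    print(np.round(disc(C,i,z,u,v,6,.005)[4],4))
E
```

```text
[331 217  10  11  90] [335.4111 222.3   ] [335.2143 222.3571] 5.4146 [0.5643 0.1802 0.1615] [0.5645 0.1802 0.1615] 
[329 190   8   8  50] [332.64 193.5 ] [332.5 193.5] 3.808 [0.5643 0.1802 0.0615] [0.5644 0.1802 0.0615] 
nominal [0.57040333 0.18107289]
[0.5646 0.1789 0.1615]
[0.5654 0.1791 0.0615]
```

Request:
{"name": "step_arm", "arguments": {"moves": [[[0.3, -4.5, 0.2, 0, 8.7], [0.3, -4.5, 0, 0, 8.7], [0.3, -4.5, 0, 0, 8.7], [0.3, -4.5, 0, 0, 8.7], [0.3, -4.5, 0, 0, 8.7], [0.3, -4.5, 0, 0, 8.7], [0.3, -4.5, 0, 0, 8.7], [0.3, -4.5, 0, 0, 8.7], [0, -3.0, 0, 0, 8.7], [0, 0, 0, 0, 8.7]]]}}

```text
clock: 3.0
tool_pos: [0.5932, -0.2316, 0.2652]
orientation: [-179.9, -0.0, -98.4]
force: [-0.2, 0.7, -0.9]
opening: 0.0871
gripper_force: 0.0
```

Request:
{"name": "step_arm", "arguments": {"moves": [[[0, 0, 0, 0, 8.7], [0, 0, 0, 0, 8.7]]]}}

```text
clock: 3.2
tool_pos: [0.5938, -0.2277, 0.265]
orientation: [-179.9, 0.0, -98.2]
force: [0.3, -0.7, 0.1]
opening: 0.0871
gripper_force: 0.0
```

```bash
python3 - <<'E'
from h import *
o=ctrl.get_obs();print(o["clock"],o["tool_pos"],o["orientation"],o["force"])
p,d,i=snap("wrist");np.savez("w3.npz",p=p,d=d)
C=cloud(d,i);u,v=proj(i,np.array([.588,-.218,.16]));print(u,v)
cv2.imwrite("pics/w3.png",p)
m=(abs(C[...,2]-.18)<.006);P=C[m];P=P[abs(P[:,1]+.29)<.11];P=P[abs(P[:,0]-.57)<.05]
c=cv2.minAreaRect(P[:,:2].astype(np.float32));print(c,np.median(P[:,2]))
b=cv2.fitLine(P[:,:2].astype(np.float32),cv2.DIST_HUBER,0,.01,.01).ravel();print(np.degrees(np.arctan2(b[1],b[0])),b[2:])
E
```

```text
3.2 [ 0.59375647 -0.22766119  0.26499232] [-1.79915533e+02  1.39295775e-02 -9.82050724e+01] [ 0.31186173 -0.69168797  0.14144434]
334.4552954039502 210.53333077498718
((0.5689514875411987, -0.29508358240127563), (0.13373637199401855, 0.014130883850157261), 81.44092559814453) 0.18034922927248542
81.46149 [ 0.56842446 -0.29968825]
```

View pics/w3.png

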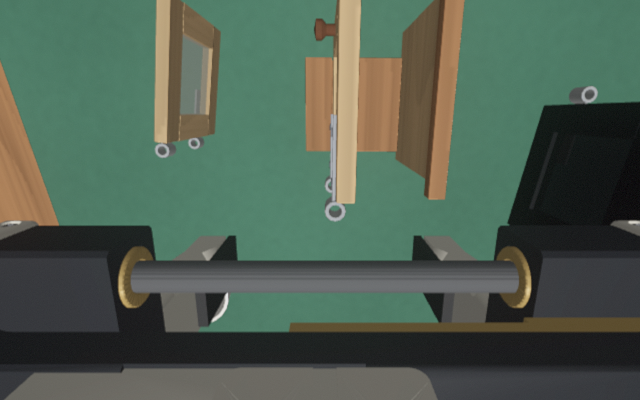

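The wrist view shows the upper knuckle ring at (335,211), where I predicted it, with the lower one at (330,185). The dummy board's bar is at right and the look-alikes are left alone.

```bash
python3 - <<'E'
from h import *
W=np.load("w3.npz");i=viewer.camera_info("wrist");C=cloud(W["d"],i)
sub=C[198:225,320:350,2]*1000
m=(abs(C[...,2]-.160)<.004).astype(np.uint8);k=np.zeros_like(m);cv2.circle(k,(335,211),13,1,-1);m&=k
n,l,s,c=cv2.connectedComponentsWithStats(m);b=1+np.argmax(s[1:,4]);print(s[1:],c[1:])
pt=np.vstack(cv2.findContours((l==b).astype(np.uint8),0,1)[0]);print(cv2.minEnclosingCircle(pt),cv2.fitEllipse(pt))
for row in (l[196:228,318:352]==b).astype(int): print(''.join('.#'[x] for x in row))
for q in(c[b],cv2.minEnclosingCircle(pt)[0],cv2.fitEllipse(pt)[0]): print(np.round(onz(i,*q,.160),4))
a=np.radians(171.45);R=np.array([[np.cos(a),-np.sin(a)],[np.sin(a),np.cos(a)]])
m=(abs(C[...,2]-.18)<.006);P=C[m];P=P[(abs(P[:,1]+.29)<.11)&(abs(P[:,0]-.57)<.05)][:,:2]
loc=P@R  # door-axis coords
x0=np.percentile(loc[:,0],[1,50,99]);y0=loc[:,1].min();print(x0,y0)
print("corner-based knuckle",R@[x0[1]-.007,y0+.075-.087])
E
```

```text
[[325 198  21  23 227]] [[334.75330396 210.23788546]]
((335.0, 209.09524536132812), 11.095332145690918) ((334.81005859375, 209.9622344970703), (19.436756134033203, 20.56996726989746), 147.2669219970703)
..................................
..................................
.................#................
..............####................
..............####................
............######................
..........#########...............
..........###############.........
.........#################........
........######.......######.......
........#####.........#####.......
........####...........####.......
.......#####...........####.......
.......####.............####......
.......####.............####......
.......####............#####......
.......#####...........#####......
........#####.........#####.......
........#####........######.......
........########...########.......
.........#################........
..........###############.........
...........#############..........
............###########...........
...............####...............
..................................
..................................
..................................
..................................
..................................
..................................
..................................
[ 0.5878 -0.218   0.16  ]
[ 0.5875 -0.2189  0.16  ]
[ 0.5877 -0.2182  0.16  ]
[-0.61357498 -0.60674767 -0.59977771] 0.1401153162739269
corner-based knuckle [ 0.58787957 -0.21793887]
```

Request:
{"name": "step_arm", "arguments": {"moves": [[[-0.8, -1.8, 0, -0.006, 5], [-0.8, -1.8, 0, 0, 5], [-0.7, -1.9, 0, 0, 5], [0, 0, -2, 0, 5], [0, 0, -2, 0, 5], [0, 0, -2, 0, 5], [0, 0, 0, 0, 5], [0, 0, 0, 0, 5], [0, 0, 0, 0, 5]]]}}

```text
clock: 4.15
tool_pos: [0.5717, -0.2833, 0.2056]
orientation: [-179.9, -0.0, -98.5]
force: [-0.2, 0.7, -0.1]
opening: 0.0501
gripper_force: 0.0
```

Request:
{"name": "step_arm", "arguments": {"moves": [[[-0.07, 0, -2, 0, 5], [0, 0, -2, 0, 5], [0, 0, -1.9, 0, 5], [0, 0, 0, 0, 5], [0, 0, 0, 0, 5], [0, 0, 0, 0, 3], [0, 0, 0, 0, 2], [0, 0, 0, 0, 1.6], [0, 0, 0, 0, 1.3], [0, 0, 0, 0, 1.0]]]}}

```text
clock: 5.15
tool_pos: [0.5703, -0.2836, 0.1453]
orientation: [-180.0, -0.0, -98.6]
force: [3.0, -1.0, -1.9]
opening: 0.0166
gripper_force: 30.0
```

Request:
{"name": "step_arm", "arguments": {"moves": [[[0, 0, 0, 0, 0.5], [0, 0, 0, 0, 0.5], [0, 0, 0, 0, 0.5], [0, 0, 0, 0, 0.5]]]}}

```text
clock: 5.55
tool_pos: [0.5702, -0.2836, 0.1453]
orientation: [-180.0, -0.0, -98.6]
force: [-0.6, 0.1, 3.9]
opening: 0.016
gripper_force: 30.0
```

Request:
{"name": "step_arm", "arguments": {"moves": [[[0, 0, 0.5, 0, 0.5], [0, 0, 0.5, 0, 0.5], [0, 0, 1, 0, 0.5], [0, 0, 1.5, 0, 0.5], [0, 0, 1.5, 0, 0.5], [0, 0, 1.5, 0, 0.5], [0, 0, 1.5, 0, 0.5], [0, 0, 0, 0, 0.5], [0, 0, 0, 0, 0.5], [0, 0, 0, 0, 0.5]]]}}

```text
clock: 6.55
tool_pos: [0.5694, -0.2833, 0.224]
orientation: [179.9, 0.0, -98.6]
force: [0.2, -0.8, -2.7]
opening: 0.0163
gripper_force: 30.0
```

```bash
python3 - <<'E'
from h import *
o=ctrl.get_obs();print(o["clock"],o["tool_pos"],o["orientation"],o["force"],o["moment"],o["opening"])
p,d,i=snap("wrist");np.savez("w4.npz",p=p,d=d);C=cloud(d,i)
dz=o["tool_pos"][2]-.1453
K=np.array([.5878,-.2179,.160+dz]);print("pred knuckle px",proj(i,K))
cv2.imwrite("pics/w4.png",p)
T,D,j=snap("top");C=cloud(D,j);np.savez("top4.npz",p=T,d=D)
P=C[150:205,370:490].reshape(-1,3);P=P[abs(P[:,2]-.18-dz)<.006]
print(cv2.minAreaRect(P[:,:2].astype(np.float32)),np.median(P[:,2]))
u,v=proj(j,K);print("top px",u,v);y,x=int(v),int(u)
m=abs(C[...,2]-K[2])<.005
for r in m[y-10:y+11,x-12:x+13]: print(''.join('.#'[int(q)] for q in r))
E
```

```text
6.55 [ 0.5694195  -0.2832931   0.22401791] [ 1.79903917e+02  2.64660545e-02 -9.86055919e+01] [ 0.19753769 -0.7812496  -2.65952256] [ 0.15298547 -0.03324181  0.02649679] 0.016296471310867724
pred knuckle px (np.float64(309.76118048836054), np.float64(387.2217308924212))
((0.5769882798194885, -0.2681072950363159), (0.015312631614506245, 0.027041567489504814), 30.969825744628906) 0.25842472967137853
top px 405.977581995631 170.72995811208872
.........................
.........................
.........................
.........................
.........................
.........................
.........................
.........................
.........................
.........................
.........................
.........................
.........................
.........................
.........................
.........................
.........................
.........................
.........................
.........................
.........................
```

View pics/w4.png

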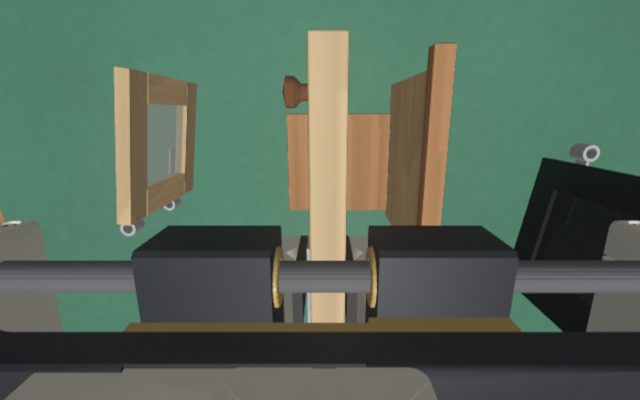

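The view shows the door held, its top edge running from (328,32) to the fingers, with the knob end up and the dummy board still in the rest. I can measure the in-hand pose from that edge.

```bash
cat > hand.py <<'E'
from h import *
def inhand(ztop,d,i,yaw,save=None):
    C=cloud(d,i);m=abs(C[...,2]-ztop)<.006;m[225:]=False
    n,l,s,c=cv2.connectedComponentsWithStats(m.astype(np.uint8));b=1+np.argmax(s[1:,4])
    l=(l==b)
    ys,xs=np.nonzero(l);rows=range(ys.min()+8,ys.max()-4)
    mid=np.array([onz(i,(xs[ys==r].min()+xs[ys==r].max())/2,r,ztop)[:2] for r in rows])
    f=cv2.fitLine(mid.astype(np.float32),cv2.DIST_HUBER,0,.01,.01).ravel()
    ang=np.degrees(np.arctan2(f[1],f[0]))%180
    a=np.radians(ang+90);R=np.array([[np.cos(a),-np.sin(a)],[np.sin(a),np.cos(a)]])
    end=onz(i,xs[ys<=ys.min()+1].mean(),ys.min()-.5,ztop)[:2]
    x=(f[2:]@R)[0];y=(end@R)[1]
    c=R@[x,y-.075];k=R@[x-.007,y-.075-.087]
    w=np.median([xs[ys==r].max()-xs[ys==r].min()+1 for r in rows])
    return ang+90,c,k,w,np.median(C[l][:,2])
E
python3 - <<'E'
from hand import *
o=ctrl.get_obs();i=viewer.camera_info("wrist");d=np.load("w4.npz")["d"]
C=cloud(d,i);print(C[60:220:30,328,2])
print(inhand(.18+o["tool_pos"][2]-.1453,d,i,0),o["tool_pos"])
d=np.load("w3.npz")["d"]
E
```

```text
[0.25938676 0.25967611 0.25986739 0.2598897  0.25981427 0.25885089]
(np.float32(171.34662), array([ 0.56657128, -0.30213595]), array([ 0.58658134, -0.2171795 ]), np.float64(39.0), np.float64(0.2590175943966247)) [ 0.56956436 -0.28339548  0.22397996]
```

Request:
{"name": "step_arm", "arguments": {"moves": [[[-0.2, 2, 0, 0, 0.5], [-0.25, 4, 0, 0, 0.5], [-0.25, 4, 0, 0, 0.5], [-0.25, 4, 0, 0, 0.5], [-0.25, 4, 0, 0, 0.5], [-0.25, 4, -1.2, 0, 0.5], [-0.25, 4, -1.2, 0, 0.5], [-0.25, 4, -1.2, 0, 0.5], [-0.25, 3, -1.3, 0, 0.5], [0, 2, 0, 0, 0.5]]]}}

```text
clock: 7.65
tool_pos: [0.5463, 0.0681, 0.1737]
orientation: [179.8, -0.1, -98.5]
force: [1.0, -0.6, -2.7]
opening: 0.0162
gripper_force: 30.0
```

Request:
{"name": "step_arm", "arguments": {"moves": [[[0, 0, 0, 0, 0.5], [0, 0, 0, 0, 0.5], [0, 0, 0, 0, 0.5]]]}}

```text
clock: 7.95
tool_pos: [0.548, 0.0658, 0.1759]
orientation: [180.0, -0.0, -98.6]
force: [-0.4, -1.2, -3.2]
opening: 0.0162
gripper_force: 30.0
```

Request:
{"name": "step_arm", "arguments": {"moves": [[[-0.07, 1, 0, 0, 0.5], [0, 1, 0, 0, 0.5], [0, 1, 0, 0, 0.5], [0, 1, -0.2, 0, 0.5], [0, 0.8, -0.2, 0, 0.5], [0, 0, 0, 0, 0.5], [0, 0, 0, 0, 0.5], [0, 0, 0, 0, 0.5]]]}}

```text
clock: 8.75
tool_pos: [0.5473, 0.1143, 0.172]
orientation: [180.0, -0.0, -98.6]
force: [-0.4, -0.8, -2.5]
opening: 0.0166
gripper_force: 30.0
```

```bash
python3 - <<'E'
from hand import *
o=ctrl.get_obs();print(o["clock"],o["tool_pos"],o["orientation"],o["force"],o["moment"])
p,d,i=snap("wrist")
r=inhand(.18+o["tool_pos"][2]-.1453,d,i,0);print(r,"pin-k",np.array([.5643,.1802])-r[2])
T,D,j=snap("top");np.savez("top5.npz",p=T,d=D);C=cloud(D,j)
z=o["tool_pos"][2]-.1453+.16
u,v=proj(j,np.array([.5643,.1802,z]));print(u,v);y,x=int(round(v)),int(round(u))
m=abs(C[...,2]-z)<.005
for q in m[y-10:y+11,x-12:x+13]: print(''.join('.#'[int(t)] for t in q))
S,E,k=snap("scene");u,v=proj(k,np.array([.5643,.1802,.13]));y,x=int(v),int(u);print(x,y)
cv2.imwrite("pics/s5.png",cv2.resize(S[y-50:y+70,x-60:x+60],None,fx=5,fy=5,interpolation=cv2.INTER_CUBIC))
E
```

```text
8.75 [0.54728824 0.11427879 0.17197155] [ 1.79990530e+02 -1.12014526e-02 -9.85925131e+01] [-0.37363514 -0.75367082 -2.54545061] [ 0.15343388 -0.12142305  0.01193978]
(np.float32(171.3334), array([0.54424083, 0.09526591]), array([0.56427049, 0.18021774]), np.float64(39.0), np.float64(0.20683146155130372)) pin-k [ 2.95100911e-05 -1.77405527e-05]
205.97191737555505 190.81463609340832
.........................
.........................
.........................
.........................
.........................
.........................
.........................
.........................
.........................
.........................
.........................
.........................
.........................
.........................
.........................
.........................
.........................
.........................
.........................
.........................
.........................
418 196
```

View pics/s5.png

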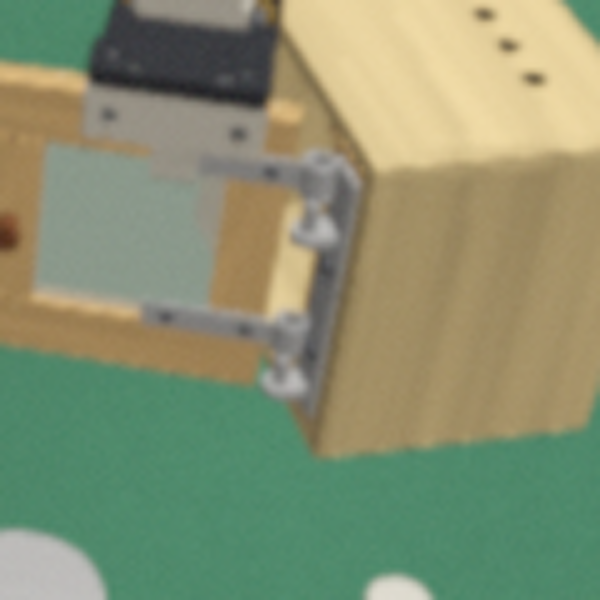

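The scene crop shows both knuckles directly above their pins. I lower slowly and watch the force.

Request:
{"name": "step_arm", "arguments": {"moves": [[[0, 0, -0.15, 0, 0.5], [0, 0, -0.15, 0, 0.5], [0, 0, -0.1, 0, 0.5], [0, 0, -0.1, 0, 0.5], [0, 0, -0.1, 0, 0.5], [0, 0, -0.1, 0, 0.5], [0, 0, 0, 0, 0.5]]]}}

```text
clock: 9.6
tool_pos: [0.5473, 0.1144, 0.1648]
orientation: [180.0, -0.0, -98.6]
force: [-0.6, -0.7, -2.5]
opening: 0.0163
gripper_force: 30.0
```

Request:
{"name": "step_arm", "arguments": {"moves": [[[0, 0, -0.1, 0, 0.5], [0, 0, -0.1, 0, 0.5], [0, 0, -0.1, 0, 0.5], [0, 0, -0.1, 0, 0.5], [0, 0, -0.1, 0, 0.5], [0, 0, 0, 0, 0.5]]]}}

```text
clock: 10.2
tool_pos: [0.5473, 0.1144, 0.1598]
orientation: [180.0, -0.0, -98.6]
force: [-0.6, 0.7, -2.0]
opening: 0.0165
gripper_force: 30.0
```

Request:
{"name": "step_arm", "arguments": {"moves": [[[0, 0, -0.1, 0, 0.5], [0, 0, -0.1, 0, 0.5], [0, 0, -0.1, 0, 0.5], [0, 0, -0.1, 0, 0.5], [0, 0, -0.1, 0, 0.5], [0, 0, -0.1, 0, 0.5], [0, 0, 0, 0, 0.5]]]}}

```text
clock: 10.9
tool_pos: [0.5473, 0.1144, 0.1539]
orientation: [180.0, -0.0, -98.6]
force: [-0.9, -0.2, -3.5]
opening: 0.0164
gripper_force: 30.0
```

Nearly home, expected at about z = 0.150. I continue in 0.5 mm steps.

Request:
{"name": "step_arm", "arguments": {"moves": [[[0, 0, -0.1, 0, 0.5], [0, 0, -0.1, 0, 0.5], [0, 0, -0.05, 0, 0.5], [0, 0, -0.05, 0, 0.5], [0, 0, 0, 0, 0.5]]]}}

```text
clock: 11.4
tool_pos: [0.5474, 0.1144, 0.1509]
orientation: [180.0, -0.0, -98.6]
force: [0.3, 1.0, -2.9]
opening: 0.0163
gripper_force: 30.0
```

Request:
{"name": "step_arm", "arguments": {"moves": [[[0, 0, -0.05, 0, 0.5], [0, 0, -0.05, 0, 0.5], [0, 0, 0, 0, 0.5]]]}}

```text
clock: 11.7
tool_pos: [0.5473, 0.1144, 0.1499]
orientation: [180.0, -0.0, -98.6]
force: [0.0, -0.1, -2.3]
opening: 0.0164
gripper_force: 30.0
```

Request:
{"name": "step_arm", "arguments": {"moves": [[[0, 0, -0.05, 0, 0.5], [0, 0, 0, 0, 0.5]]]}}

```text
clock: 11.9
tool_pos: [0.5474, 0.1144, 0.1497]
orientation: [-180.0, 0.0, -98.6]
force: [-0.9, 0.7, -0.4]
opening: 0.0162
gripper_force: 30.0
```

Request:
{"name": "step_arm", "arguments": {"moves": [[[0, 0, -0.05, 0, 0.5], [0, 0, 0, 0, 0.5]]]}}

```text
clock: 12.1
tool_pos: [0.5475, 0.1144, 0.1495]
orientation: [-180.0, 0.0, -98.6]
force: [-2.0, -2.3, 3.4]
opening: 0.0165
gripper_force: 30.0
```

The lug is felt: 6 N of upward force at the expected height. I open gradually and lift clear.

Request:
{"name": "step_arm", "arguments": {"moves": [[[0, 0, 0.05, 0, 0.5], [0, 0, 0, 0, 1.4], [0, 0, 0, 0, 1.8], [0, 0, 0, 0, 2.4], [0, 0, 0, 0, 3.5], [0, 0, 0, 0, 5], [0, 0, 0, 0, 5], [0, 0, 0, 0, 5]]]}}

```text
clock: 12.9
tool_pos: [0.5474, 0.1144, 0.1495]
orientation: [180.0, -0.0, -98.6]
force: [0.8, -0.7, -0.2]
opening: 0.0481
gripper_force: 0.0
```

Request:
{"name": "step_arm", "arguments": {"moves": [[[0, 0, 1, 0, 5], [0, 0, 2, 0, 5], [0, 0, 3, 0, 5], [0, 0, 3, 0, 5], [0, 0, 2, 0, 5], [0, 0, 0, 0, 5]]]}}

```text
clock: 13.5
tool_pos: [0.549, 0.1149, 0.2638]
orientation: [-179.7, 0.2, -98.6]
force: [0.2, 0.9, 1.0]
opening: 0.0503
gripper_force: 0.0
```

```bash
python3 - <<'E'
from hand import *
o=ctrl.get_obs();print(o["clock"],o["tool_pos"],o["orientation"],o["force"],o["joint_pos"])
p,d,i=snap("wrist")
r=inhand(.185,d,i,0);print(r,"pin-k",np.array([.5643,.1802])-r[2])
S,E,k=snap("scene");u,v=proj(k,np.array([.5643,.1802,.13]));y,x=int(v),int(u)
cv2.imwrite("pics/s6.png",cv2.resize(S[y-50:y+70,x-60:x+60],None,fx=5,fy=5,interpolation=cv2.INTER_CUBIC))
E
```

```text
13.5 [0.54899935 0.11491282 0.26383873] [-179.68059486    0.1856937   -98.57186801] [0.19487151 0.88780356 0.95766494] [ 3.18651655e+01  8.28056768e+00 -1.09213393e+01  6.98707071e-02
 -7.04345585e+01 -4.04607407e+01]
(np.float32(171.19766), array([0.54372992, 0.09440693]), array([0.56396077, 0.17931107]), np.float64(20.0), np.float64(0.18265675839545073)) pin-k [0.00033923 0.00088893]
```

View pics/s6.png

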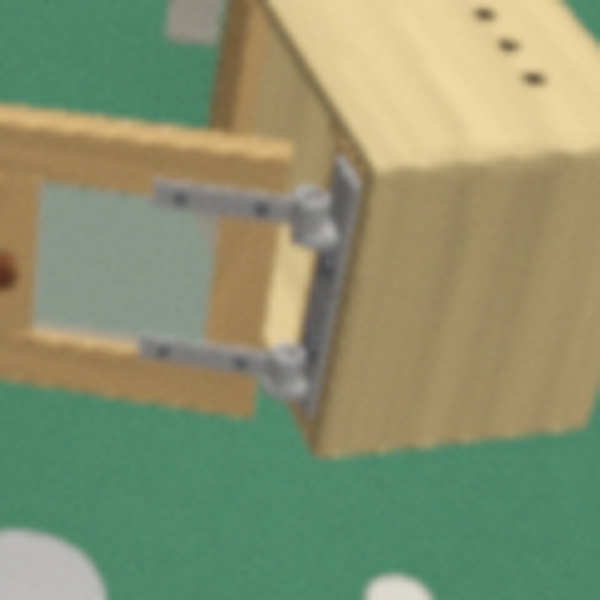

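Both knuckles rest on their lugs, with no pin showing and the door standing free. Next I shut the fingers and push the door closed from its front face, above the knob.

```bash
python3 - <<'E'
import numpy as np
pin=np.array([.5643,.1802])
def w(f,g):
    a=np.radians(f);R=np.array([[np.cos(a),-np.sin(a)],[np.sin(a),np.cos(a)]]);return pin+R@[-.021-g,.127]
print(w(171.3,.02))
prev=w(171.3,.02)
for k,f in enumerate(np.linspace(171.3,105.3,12)):
    q=w(f,0 if k else 0);print(round(f,1),np.round(q,4),np.round((q-prev)*100,2));prev=q
E
```

```text
[0.58561813 0.04845958]
171.3 [0.5658 0.0515] [-1.98  0.3 ]
165.3 [0.5524 0.052 ] [-1.35  0.05]
159.3 [0.5391 0.054 ] [-1.33  0.19]
153.3 [0.526  0.0573] [-1.31  0.33]
147.3 [0.5134 0.062 ] [-1.26  0.47]
141.3 [0.5013 0.068 ] [-1.21  0.6 ]
135.3 [0.4899 0.0752] [-1.14  0.72]
129.3 [0.4793 0.0835] [-1.06  0.84]
123.3 [0.4697 0.0929] [-0.96  0.94]
117.3 [0.4611 0.1033] [-0.86  1.04]
111.3 [0.4536 0.1145] [-0.75  1.12]
105.3 [0.4473 0.1264] [-0.63  1.19]
```

Request:
{"name": "step_arm", "arguments": {"moves": [[[1.2, -2.2, 0, 0, 0], [1.2, -2.2, 0, 0, 0], [1.2, -2.2, 0, 0, 0], [0, 0, 0, 0, 0], [0, 0, -2, 0, 0], [0, 0, -2, 0, 0], [0, 0, -2, 0, 0], [0, 0, -2, 0, 0], [0, 0, -1.8, 0, 0], [0, 0, 0, 0, 0]]]}}

```text
clock: 14.6
tool_pos: [0.5811, 0.0481, 0.1582]
orientation: [179.7, -0.1, -98.6]
force: [-0.0, 0.2, -0.3]
opening: 0.0006
gripper_force: 0.0
```

Request:
{"name": "step_arm", "arguments": {"moves": [[[-0.5, 0.1, 0.3, 0, 0], [-0.5, 0.1, 0.2, 0, 0], [-0.5, 0.1, 0, 0, 0], [-0.67, 0.03, 0, -0.052, 0], [-0.67, 0.03, 0, -0.052, 0], [-0.67, 0.1, 0, -0.052, 0], [-0.67, 0.1, 0, -0.052, 0], [-0.65, 0.16, 0, -0.052, 0], [-0.65, 0.16, 0, -0.052, 0]]]}}

```text
clock: 15.5
tool_pos: [0.5283, 0.0575, 0.1675]
orientation: [-179.9, 0.1, -116.6]
force: [-0.6, 0.5, 0.8]
opening: 0.0003
gripper_force: 0.1
```

```bash
python3 - <<'E'
from h import *
o=ctrl.get_obs();print(o["tool_pos"],o["orientation"],o["force"])
p,D,j=snap("top");C=cloud(D,j);P=C[150:330,110:330].reshape(-1,3)
P=P[(abs(P[:,2]-.185)<.006)&(P[:,1]<.18)&(P[:,1]>.02)&(P[:,0]>.38)]
print(len(P),cv2.minAreaRect(P[:,:2].astype(np.float32)),cv2.fitLine(P[:,:2].astype(np.float32),cv2.DIST_HUBER,0,.01,.01).ravel())
E
```

```text
[0.52826888 0.05749513 0.1675175 ] [-1.79938497e+02  8.13618615e-02 -1.16584717e+02] [-0.63813408  0.46877047  0.81171501]
66 ((0.44205155968666077, 0.0945538729429245), (0.09615368396043777, 0.14309482276439667), 8.763014793395996) [ 0.576016  -0.8174384  0.4374057  0.1193969]
```

Request:
{"name": "step_arm", "arguments": {"moves": [[[-0.63, 0.23, 0, -0.052, 0], [-0.63, 0.23, 0, -0.052, 0], [-0.6, 0.3, 0, -0.052, 0], [-0.6, 0.3, 0, -0.052, 0], [-0.57, 0.36, 0, -0.052, 0], [-0.57, 0.36, 0, -0.052, 0], [-0.53, 0.42, 0, -0.052, 0], [-0.53, 0.42, 0, -0.052, 0]]]}}

```text
clock: 16.35
tool_pos: [0.4819, 0.0837, 0.1673]
orientation: [-180.0, 0.1, -140.4]
force: [0.5, 0.2, -0.2]
opening: 0.0003
gripper_force: 0.1
```

Request:
{"name": "step_arm", "arguments": {"moves": [[[-0.48, 0.47, 0, -0.052, 0], [-0.48, 0.47, 0, -0.052, 0], [-0.43, 0.52, 0, -0.052, 0], [-0.43, 0.52, 0, -0.052, 0], [0, 0, 0, 0, 0], [0, 0, 0, 0, 0]]]}}

```text
clock: 16.95
tool_pos: [0.4639, 0.1034, 0.1671]
orientation: [180.0, 0.1, -152.1]
force: [0.5, -0.1, 0.3]
opening: 0.0
gripper_force: 0.0
```

```bash
python3 - <<'E'
from h import *
o=ctrl.get_obs();print(o["tool_pos"],o["orientation"],o["force"])
p,D,j=snap("scene");cv2.imwrite("pics/s7.png",cv2.resize(p[110:250,340:520],None,fx=4,fy=4,interpolation=cv2.INTER_CUBIC))
E
```

```text
[0.46393469 0.10338526 0.16706961] [ 1.79993577e+02  6.46868934e-02 -1.52071748e+02] [ 0.49713009 -0.11596895  0.25111347]
```

Request:
{"name": "step_arm", "arguments": {"moves": [[[-0.42, 0.52, 0, -0.052, 0], [-0.38, 0.55, 0, -0.052, 0], [-0.35, 0.55, 0, -0.052, 0], [-0.3, 0.4, 0, -0.052, 0], [0, 0, 0, 0, 0], [0, 0, 0, 0, 0]]]}}

```text
clock: 17.6
tool_pos: [0.4495, 0.1233, 0.1666]
orientation: [-180.0, 0.0, -164.0]
force: [-0.4, -1.3, 0.4]
opening: 0.0004
gripper_force: 0.0
```

```bash
cat > door.py <<'E'
from h import *
o=ctrl.get_obs();print(o["clock"],o["tool_pos"],o["orientation"],o["force"])
p,D,j=snap("scene");C=cloud(D,j)
hsv=cv2.cvtColor(p,cv2.COLOR_BGR2HSV)
P=C[100:280,340:470].reshape(-1,3)
# door top edge points in cabinet frame
a=np.radians(105.3);R=np.array([[np.cos(a),-np.sin(a)],[np.sin(a),np.cos(a)]])
L=(P[:,:2]-np.array([.4655,.2462]))@R
m=(P[:,2]>.02)&(P[:,2]<.19)&(L[:,0]<-.06)&(L[:,0]>-.25)&(abs(L[:,1])<.12)
for y in np.arange(-.10,.11,.02):
    q=m&(abs(L[:,1]-y)<.01)
    for lo,hi in((.06,.13),(.178,.188)):
        z=q&(P[:,2]>lo)&(P[:,2]<hi)
        print(round(y,2),lo,z.sum(),np.round(np.percentile(L[z,0],[10,50,90])*1000,1) if z.sum() else '',end=' | ')
    print()
E
python3 door.py
```

```text
17.6 [0.44945875 0.12328438 0.16658056] [-1.79999276e+02  7.09020752e-03 -1.64008938e+02] [-0.39361034 -1.31013748  0.40803559]
-0.1 0.06 180 [-75.7 -71.5 -61.8] | -0.1 0.178 30 [-75.  -70.6 -61.8] | 
-0.08 0.06 115 [-92.  -77.4 -75.8] | -0.08 0.178 19 [-76.8 -74.3 -73.1] | 
-0.06 0.06 179 [-91.6 -86.7 -76.8] | -0.06 0.178 47 [-89.6 -81.6 -73.4] | 
-0.04 0.06 67 [-93.1 -91.9 -91. ] | -0.04 0.178 39 [-91.5 -86.9 -79.9] | 
-0.02 0.06 69 [-90.1 -88.4 -87.6] | -0.02 0.178 30 [-92.9 -87.4 -80.7] | 
0.0 0.06 79 [-91.3 -89.7 -89. ] | 0.0 0.178 32 [-94.5 -89.6 -82.7] | 
0.02 0.06 76 [-92.2 -91.3 -90. ] | 0.02 0.178 28 [-95.4 -89.  -82.2] | 
0.04 0.06 68 [-93.7 -92.5 -91.3] | 0.04 0.178 72 [-129.3 -107.9  -88.6] | 
0.06 0.06 133 [-113.2  -98.8  -93.5] | 0.06 0.178 13 [-129.8  -84.9  -70.7] | 
0.08 0.06 44 [-101.9 -100.3  -99.2] | 0.08 0.178 7 [-73.8 -73.4 -72.6] | 
0.1 0.06 0  | 0.1 0.178 0  |
```

Request:
{"name": "step_arm", "arguments": {"moves": [[[-0.05, 0.1, 0, -0.01, 0], [-0.03, 0.1, 0, 0, 0], [-0.03, 0.1, 0, 0, 0], [-0.03, 0.1, 0, 0, 0], [0, 0, 0, 0, 0]]]}}

```text
clock: 18.15
tool_pos: [0.4479, 0.1275, 0.1665]
orientation: [180.0, -0.0, -164.7]
force: [-0.1, -0.7, 0.1]
opening: 0.0003
gripper_force: 0.1
```

Request:
{"name": "step_arm", "arguments": {"moves": [[[-0.03, 0.1, 0, 0, 0], [-0.03, 0.1, 0, 0, 0], [0, 0, 0, 0, 0]]]}}

```text
clock: 18.45
tool_pos: [0.4472, 0.1295, 0.1665]
orientation: [180.0, -0.0, -164.7]
force: [0.4, -0.7, 0.4]
opening: 0.0003
gripper_force: 0.1
```

Request:
{"name": "step_arm", "arguments": {"moves": [[[-0.03, 0.1, 0, 0, 0], [0, 0, 0, 0, 0]]]}}

```text
clock: 18.65
tool_pos: [0.447, 0.1305, 0.1665]
orientation: [180.0, 0.0, -164.7]
force: [-0.1, 0.4, 0.8]
opening: -0.0001
gripper_force: 0.1
```

Request:
{"name": "step_arm", "arguments": {"moves": [[[-0.03, 0.1, 0, 0, 0], [0, 0, 0, 0, 0]]]}}

```text
clock: 18.85
tool_pos: [0.4467, 0.1315, 0.1665]
orientation: [180.0, 0.0, -164.7]
force: [-0.0, 0.4, -0.2]
opening: 0.0005
gripper_force: 0.1
```

```bash
python3 door.py
```

```text
18.85 [0.44666622 0.13150545 0.16651194] [ 1.79999076e+02  1.17429904e-03 -1.64712177e+02] [-0.00583354  0.41738941 -0.15063921]
-0.1 0.06 183 [-75.2 -71.4 -62.4] | -0.1 0.178 28 [-74.3 -70.2 -63.1] | 
-0.08 0.06 112 [-91.1 -77.2 -76. ] | -0.08 0.178 20 [-76.6 -74.2 -73.4] | 
-0.06 0.06 166 [-90.3 -86.2 -76.6] | -0.06 0.178 44 [-88.6 -81.1 -73.3] | 
-0.04 0.06 60 [-90.7 -89.7 -89. ] | -0.04 0.178 34 [-88.8 -82.8 -76. ] | 
-0.02 0.06 55 [-89.6 -85.5 -84.5] | -0.02 0.178 33 [-88.9 -84.3 -77.2] | 
0.0 0.06 67 [-86.  -85.  -83.9] | 0.0 0.178 28 [-89.3 -83.9 -76.4] | 
0.02 0.06 66 [-86.2 -85.2 -84.4] | 0.02 0.178 30 [-89.  -84.1 -76.9] | 
0.04 0.06 63 [-86.4 -85.2 -84.4] | 0.04 0.178 66 [-120.3  -99.8  -79.9] | 
0.06 0.06 129 [-104.9  -90.3  -85.4] | 0.06 0.178 13 [-122.   -79.7  -71.3] | 
0.08 0.06 40 [-92.2 -90.9 -89.7] | 0.08 0.178 0  | 
0.1 0.06 0  | 0.1 0.178 0  |
```

Request:
{"name": "step_arm", "arguments": {"moves": [[[-0.02, 0.05, 0, 0, 0], [0, 0, 0, 0, 0]]]}}

```text
clock: 19.1
tool_pos: [0.4465, 0.132, 0.1665]
orientation: [180.0, 0.0, -164.7]
force: [-0.2, 0.2, -0.6]
opening: 0.0004
gripper_force: 0.1
```

Request:
{"name": "step_arm", "arguments": {"moves": [[[-0.02, 0.05, 0, 0, 0], [0, 0, 0, 0, 0]]]}}

```text
clock: 19.3
tool_pos: [0.4463, 0.1325, 0.1665]
orientation: [180.0, 0.0, -164.7]
force: [0.2, 0.5, 0.2]
opening: 0.0007
gripper_force: 0.1
```

Request:
{"name": "step_arm", "arguments": {"moves": [[[-0.02, 0.05, 0, 0, 0], [0, 0, 0, 0, 0]]]}}

```text
clock: 19.5
tool_pos: [0.4461, 0.133, 0.1665]
orientation: [180.0, 0.0, -164.7]
force: [0.9, 0.9, 0.5]
opening: 0.0008
gripper_force: 0.1
```

Request:
{"name": "step_arm", "arguments": {"moves": [[[-0.02, 0.05, 0, 0, 0], [0, 0, 0, 0, 0]]]}}

```text
clock: 19.7
tool_pos: [0.446, 0.1331, 0.1665]
orientation: [-180.0, -0.0, -164.7]
force: [2.6, -2.8, -0.6]
opening: 0.0002
gripper_force: 1.9
```

The stop is felt: about 3 N of reaction. I back away straight out, then up.

Request:
{"name": "step_arm", "arguments": {"moves": [[[0.1, -0.4, 0, 0, 0], [0.3, -1, 0, 0, 0], [0.5, -2, 0, 0, 0], [0.5, -2, 0, 0, 0], [0, -1, 3, 0, 0], [0, 0, 4, 0, 0], [0, 0, 4, 0, 0], [0, -3, 2, 0, 0], [0, -3, 0, 0, 0], [0, 0, 0, 0, 0]]]}}

```text
clock: 20.7
tool_pos: [0.4597, 0.0071, 0.2973]
orientation: [180.0, 0.1, -164.8]
force: [-0.8, 0.8, -0.4]
opening: 0.0004
gripper_force: 0.0
```

```bash
python3 door.py; python3 -c "
from h import *
p,d,i=snap('scene');cv2.imwrite('pics/fin.png',p[60:330,130:530].repeat(2,0).repeat(2,1)[:540,:800])"
```

```text
20.7 [0.45971606 0.0071083  0.29734401] [ 1.79971788e+02  8.85624842e-02 -1.64823785e+02] [-0.77983029  0.76686744 -0.41436543]
-0.1 0.06 178 [-75.  -71.  -62.6] | -0.1 0.178 29 [-74.2 -70.1 -61.7] | 
-0.08 0.06 117 [-91.3 -77.3 -75.9] | -0.08 0.178 18 [-75.7 -74.  -73.2] | 
-0.06 0.06 172 [-90.2 -86.5 -76.9] | -0.06 0.178 46 [-87.9 -80.3 -73.2] | 
-0.04 0.06 61 [-90.8 -89.6 -88.7] | -0.04 0.178 32 [-89.1 -83.4 -75.8] | 
-0.02 0.06 56 [-86.6 -85.2 -84.1] | -0.02 0.178 32 [-89.5 -83.5 -75.9] | 
0.0 0.06 73 [-86.2 -85.3 -83.8] | 0.0 0.178 27 [-89.5 -83.  -77. ] | 
0.02 0.06 69 [-86.2 -85.3 -84.3] | 0.02 0.178 25 [-89.9 -83.  -78.7] | 
0.04 0.06 60 [-86.4 -85.3 -84.4] | 0.04 0.178 28 [-89.7 -85.4 -78.6] | 
0.06 0.06 123 [-105.   -90.4  -85.7] | 0.06 0.178 25 [-89.2 -82.4 -73.6] | 
0.08 0.06 40 [-92.9 -90.7 -90. ] | 0.08 0.178 31 [-89.6 -81.1 -72.9] | 
0.1 0.06 0  | 0.1 0.178 8 [-74.1 -73.4 -72.6] |
```

View pics/fin.png

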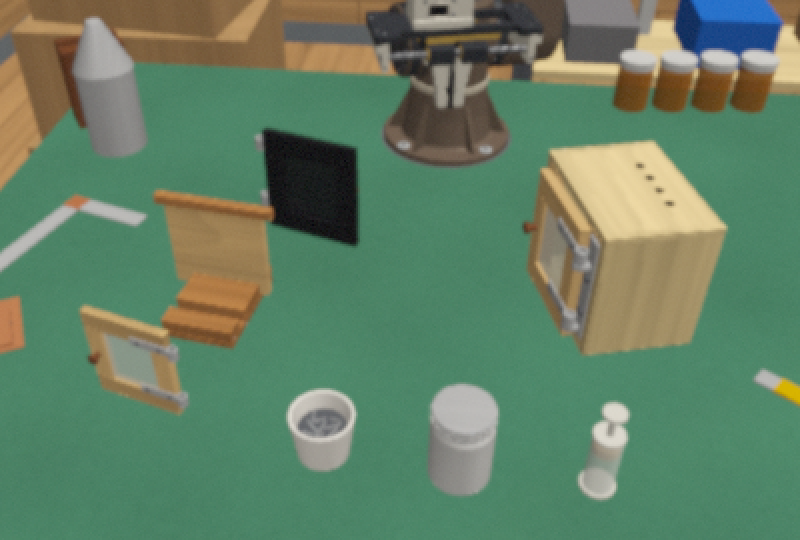

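The last picture shows the door hung and shut flush, with its face at x = -90.5 in the cabinet frame. The bystanders are untouched and the gripper is clear.

```bash
python3 -c "
from plant import close_job
print(close_job())"
```

```text
the job is handed in; nothing more can be done
None
```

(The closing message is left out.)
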